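Put the stone-carving chisels back in their tray

ROBOT

A 6-joint arm with a two-finger parallel gripper is mounted at the origin on the work surface. World frame = base frame: x ahead of the robot, y to its left, z up, the work surface at z = 0. Lengths are in mm, angles in rad, forces in N, time in s.
With the tool pointing down it reaches from about 400 to 925 mm from the base axis. Payload 12.5 kg.
Tool frame: the origin (TCP) lies midway between the tips of the shut fingers; the grasp point (between the pads) lies 19 mm behind it; z points along the fingers, y is the line along which they close (so a half turn about z gives the same grasp; the last joint's range is limited). The gripper opens to 95 mm and grips with 3 to 60 N. Pads are 20 mm wide; open, the fingers measure 119 mm over their backs; the gripper's body (75 mm by 180 mm) begins 59 mm behind the grasp point.
Start: joints at [1.022, 0.491, 1.559, -0, 1.092, -0.106], TCP at [267.781, 564.748, 214.661] pointing down, gripper open.
Joint ranges: [-3.1, 3.1], [-0.84, 2.19], [0.05, 2.79], [-1.13, 4.28], [0.06, 2.93], [-2.69, 2.69]. Speed limits (rad/s): [2.22, 2.22, 2.79, 3.14, 3.14, 3.14].

INTERFACE

Orientations are given as [roll, pitch, yaw] about the fixed x, y, z axes, in that order (R = Rz(yaw) Ry(pitch) Rx(roll)).
In Python, from cell import state, read_camera, job_done gives the robot as it stands.
- The arm moves only by the tool carry_out, never from a script. Its argument "moves" is a list of rows, each an object with "slide": the shift along the tool's x, y, z as a fraction of full scale, a list of three; "spin": the turn about the tool's z as a fraction of full scale. A call has 1 to 12 rows; each row shifts and turns the commanded pose from where the row before left it, along the tool's axes as they then stand; what a row does not reach is not made up. Full scale, the value 1, is 0.4 m for a shift and 30 degrees for a turn. A row lasts 1/12 s, in which the tool goes at most 41.7 mm and 7.16 degrees, less where a joint would pass 70% of its speed; a pose out of reach is approached as far as the arm can. A call with a number of a shift or a turn outside -1 to 1 is refused whole. A call with a gripper value outside its range is refused whole. "hand" is the closure, from 0 (fully open) to 1 (shut), set as the call begins (left out, the last holds). The fingers move at their own pace and stop on an object; the grip force is fixed at half the most. Time passes only in rows, so rows that do not move let the fingers close. It gives the time, the measured TCP pose, the force, the opening and the grip force at its end, in the units of the state.
- state(): the state, without advancing time (a new reading comes with each control period).
- read_camera(name): name is "scene" or "top" or "wrist"; returns a dict with "color" (420x560x3 uint8, red, green, blue), "K" (3x3 intrinsics, pixels), "R" (3x3) and "t" (3): a world point X has camera coordinates R X + t. Camera axes: x right, y down, z forward; pixel columns grow to the right and rows downward; lengths in mm; the calibration is good to about 2 mm. A picture is of the moment at which its call begins. There is no depth.
- job_done(): hands the job in; it is judged then, once.
The state is a dict: "t": time; "joints": joint angles; "qvel": joint speeds; "tau": joint torques, N m; "eef_pos": TCP position; "tcp_rot": TCP orientation; "ft_force": force on the tool from outside, world axes, zero at the start; "moment": the same for the moment, N m; "opening": opening from 0.0 (shut) to 1.0 (fully open); "grip_force": force on a finger pad.
Only numpy, scipy, OpenCV 4.12 (cv2) and the standard library are available. Lean on these libraries where they do the work, as an engineer would, in place of code of your own. Each camera call takes 0.05 s, during which the arm holds its last target. There are 200 camera calls.

TASK

Put the four steel stone chisels with colour bands back in the tool tray: each lies in both notches of the cradle whose end block has its colour, with its struck head at the painted block and its cutting end pointing away from it, its middle half-way between the two notched saddles. Leave the old chisel without a band and the wooden-handled gouge lying where they are; they do not belong in this tray.

Things in the scene. Friction and masses are not known exactly. Their poses are not given: they have to be found in the camera images.
- red_chisel_mid (a point): Centre (half-way along and up, 8 mm above the bench at the start) of the loose steel chisel with the red band, 28 mm long, 34-62 mm to the head side: a point chisel, its cutting end a tapered point. Bright octagonal bar 16 mm across flats, 180 mm long, 0.24 kg, straight from -75 to +55 mm. x points along it to the cutting end (90 mm away); the struck head is at -90 mm.
- red_cradle: Fixed pale cradle with a red end block (24x44, 34 mm high), one of four 66 mm apart in a tray with a 20 mm rim. Origin: centre of the block's underside, 6 mm above the bench; x runs to the saddles, at x=77 and 157 mm, 10 thick; notches 30 mm wide, floor z=24, prongs to z=36, board 44 wide, top z=8. A well-laid chisel's centre: x=117, y=0, z=32, its x along the cradle's x.
- blue_chisel_mid (a point): Centre (half-way along and up, 8 mm above the bench at the start) of the loose steel chisel with the blue band, 28 mm long, 34-62 mm to the head side: a claw chisel, its cutting end a 24 mm wide blade with four teeth. Bright octagonal bar 16 mm across flats, 180 mm long, 0.24 kg, straight from -75 to +55 mm. x points along it to the cutting end (90 mm away); the struck head is at -90 mm.
- blue_cradle: Fixed pale cradle with a blue end block (24x44, 34 mm high), one of four 66 mm apart in a tray with a 20 mm rim. Origin: centre of the block's underside, 6 mm above the bench; x runs to the saddles, at x=77 and 157 mm, 10 thick; notches 30 mm wide, floor z=24, prongs to z=36, board 44 wide, top z=8. A well-laid chisel's centre: x=117, y=0, z=32, its x along the cradle's x.
- yellow_chisel_mid (a point): Centre (half-way along and up, 8 mm above the bench at the start) of the loose steel chisel with the yellow band, 28 mm long, 34-62 mm to the head side: a flat chisel, its cutting end a 24 mm wide straight edge. Bright octagonal bar 16 mm across flats, 180 mm long, 0.24 kg, straight from -75 to +55 mm. x points along it to the cutting end (90 mm away); the struck head is at -90 mm.
- yellow_cradle: Fixed pale cradle with a yellow end block (24x44, 34 mm high), one of four 66 mm apart in a tray with a 20 mm rim. Origin: centre of the block's underside, 6 mm above the bench; x runs to the saddles, at x=77 and 157 mm, 10 thick; notches 30 mm wide, floor z=24, prongs to z=36, board 44 wide, top z=8. A well-laid chisel's centre: x=117, y=0, z=32, its x along the cradle's x.
- green_chisel_mid (a point): Centre (half-way along and up, 8 mm above the bench at the start) of the loose steel chisel with the green band, 28 mm long, 34-62 mm to the head side: a roundnose chisel, its cutting end a 24 mm wide blade with a rounded edge. Bright octagonal bar 16 mm across flats, 180 mm long, 0.24 kg, straight from -75 to +55 mm. x points along it to the cutting end (90 mm away); the struck head is at -90 mm.
- green_cradle: Fixed pale cradle with a green end block (24x44, 34 mm high), one of four 66 mm apart in a tray with a 20 mm rim. Origin: centre of the block's underside, 6 mm above the bench; x runs to the saddles, at x=77 and 157 mm, 10 thick; notches 30 mm wide, floor z=24, prongs to z=36, board 44 wide, top z=8. A well-laid chisel's centre: x=117, y=0, z=32, its x along the cradle's x.
- plain_chisel_mid (a point): Centre (half-way along and up) of a loose old all-steel chisel of the same size and shape as the others, but of dark dull steel with a chipped edge and no colour band; it lies on the bench and is to be left there. x points along the bar to the cutting end; 180 mm long, 16 mm across flats.
- gouge_mid (a point): Centre (half-way along and up, 12 mm above the bench) of a loose wood-carving gouge: octagonal wooden handle 24 mm across with a narrow red ring, brass ferrule, steel blade, 180 mm long in all, about 0.16 kg; it lies on the bench and is to be left there. x points along it to the blade's edge.
There are look-alikes about, which are no part of the job. What is shaped like the part that bears yellow_chisel_mid but pink or purple is not meant.

How it is judged (in metres and radians):
At the end, for the whole second after the job is handed in: Each banded chisel is released and still in both notches of its colour's cradle: centre within 15 mm along, 10 mm across, 27 to 38 mm above the cradle's underside, within 9 degrees of its line, cutting end away from the block. Unbanded chisel and gouge moved under 30 mm (x of red_chisel_mid in the frame of red_cradle between 0.102 and 0.132 m and y of red_chisel_mid in the frame of red_cradle between -0.01 and 0.01 m and z of red_chisel_mid in the frame of red_cradle between 0.027 and 0.038 m and x of red_cradle in the frame of red_chisel_mid below -0.09 m and angle between the x axis of red_chisel_mid and the x axis of red_cradle, either way round below 0.16 rad and linear speed of each of red_chisel, blue_chisel, yellow_chisel, green_chisel below 0.02 m/s and x of blue_chisel_mid in the frame of blue_cradle between 0.102 and 0.132 m and y of blue_chisel_mid in the frame of blue_cradle between -0.01 and 0.01 m and z of blue_chisel_mid in the frame of blue_cradle between 0.027 and 0.038 m and x of blue_cradle in the frame of blue_chisel_mid below -0.09 m and angle between the x axis of blue_chisel_mid and the x axis of blue_cradle, either way round below 0.16 rad and x of yellow_chisel_mid in the frame of yellow_cradle between 0.102 and 0.132 m and y of yellow_chisel_mid in the frame of yellow_cradle between -0.01 and 0.01 m and z of yellow_chisel_mid in the frame of yellow_cradle between 0.027 and 0.038 m and x of yellow_cradle in the frame of yellow_chisel_mid below -0.09 m and angle between the x axis of yellow_chisel_mid and the x axis of yellow_cradle, either way round below 0.16 rad and x of green_chisel_mid in the frame of green_cradle between 0.102 and 0.132 m and y of green_chisel_mid in the frame of green_cradle between -0.01 and 0.01 m and z of green_chisel_mid in the frame of green_cradle between 0.027 and 0.038 m and x of green_cradle in the frame of green_chisel_mid below -0.09 m and angle between the x axis of green_chisel_mid and the x axis of green_cradle, either way round below 0.16 rad and distance of each of plain_chisel_mid, gouge_mid from where it was at the start of the episode below 0.03 m); the robot touches nothing.
It fails at once if the unbanded old chisel is shifted from its place (distance of plain_chisel_mid from where it was at the start of the episode above 0.03 m).
It fails at once if the wooden-handled gouge is shifted from its place (distance of gouge_mid from where it was at the start of the episode above 0.03 m).
It also fails if it takes over 112 s, if anything falls off the work surface, if the arm or the gripper's body presses on something with over 40 N, if the wrist force passes 120 N, or if a joint passes its speed limit or range.

## Working session

There is one attempt and no reset: what is moved stays moved. The work goes in short steps, Python scripts to look and compute and a tool call to move; the robot and the scene stay as the last step left them, time stands still between calls to the robot, and variables do not carry over. Pictures are saved under pics/ and viewed, at most 14 in all, crops included, and the job is handed in when it is done.

Besides the shell and the picture viewer there is one more tool, called in YAML: its name, and indented under it one key for each argument. carry_out: Moves the arm, as the interface text tells. Shift numbers are shares of 0.4 m and turn numbers shares of 30 degrees, none past 1 either way. Its arguments: {"type":"object","properties":{"moves":{"type":"array"},"hand":{"type":"number"}},"required":["moves"]}

```bash
mkdir -p pics; cat > h.py <<'E'
import numpy as np, cv2
from cell import state, read_camera
def snap(name,out):
    d=read_camera(name); cv2.imwrite('pics/'+out+'.png',cv2.cvtColor(d['color'],cv2.COLOR_RGB2BGR))
    np.savez('pics/'+out+'.npz',**d); return d
def ray(d,u,v,z):
    K,R,t=d['K'],d['R'],d['t']; c=-R.T@t; r=R.T@np.linalg.solve(K,[u,v,1.0]); return c+r*(z-c[2])/r[2]
def proj(d,X):
    p=d['K']@(d['R']@np.array(X,float)+d['t']); return p[:2]/p[2]
E
python3 - <<'E'
from h import *
for n in ['top','scene']:
    d=snap(n,n+'0'); print(n,d['K'][0,0],-d['R'].T@d['t'])
print(state())
E
```

```text
top 508.0488819802769 [ 342.02335252  -59.20830155 1630.55822787]
scene 530.588933112402 [1304.14263736 -271.93993004 1375.94718172]
{'t': 0.1, 'joints': array([ 1.02238192e+00,  4.91478507e-01,  1.55940183e+00, -6.87964528e-06,
        1.09168721e+00, -1.05598005e-01]), 'qvel': array([ 0.00101477, -0.00207707, -0.00179934,  0.00050942,  0.00010344,
        0.00094658]), 'tau': array([ 1.89477680e-03, -6.13621473e+01, -2.58603001e+01,  6.93958928e-02,
        4.70200286e-02, -4.05508501e-05]), 'eef_pos': array([267.66900121, 564.53984861, 214.12849899]), 'tcp_rot': array([-3.14062254e+00, -9.66879277e-05,  2.69877938e+00]), 'ft_force': array([-0.16050228,  0.09552623, -0.00825639]), 'moment': array([ 0.01235599,  0.00372768, -0.02938718]), 'grip_force': 0.0, 'opening': 0.9977652491396182}
```

View pics/top0.png

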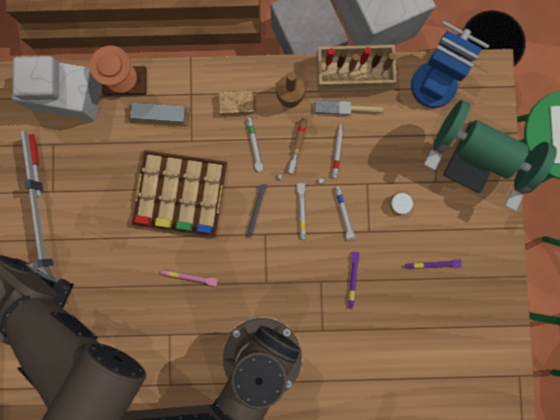

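View pics/scene0.png

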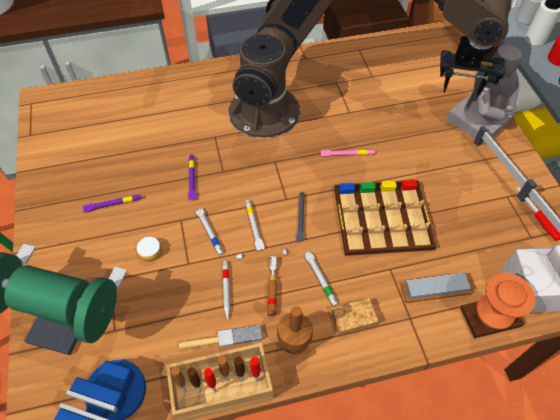

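The top view shows the candidates. Red bar is at (337,150), and the gouge with its red ring at (297,147) is not to be taken for it. Green is at (254,145), yellow at (302,211) and blue at (344,213). The plain dark chisel is at (257,211). The look-alikes are pink (189,277) and purple (353,280) and (433,265). The tray is at (180,195), with its blocks at the bottom in the order red, yellow, green, blue. Next is a close crop to check the choice.

```bash
python3 - <<'E'
import cv2
a=cv2.imread('pics/top0.png')
cv2.imwrite('pics/c1.png',cv2.resize(a[110:245,240:360],None,fx=4.4,fy=4.4,interpolation=cv2.INTER_CUBIC))
cv2.imwrite('pics/c2.png',cv2.resize(a[145:242,130:232],None,fx=6,fy=6,interpolation=cv2.INTER_CUBIC))
E
```

```text
(no output)
```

View pics/c1.png

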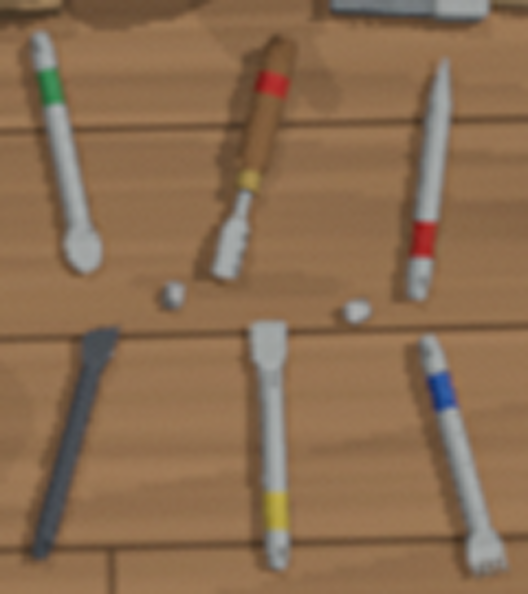

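View pics/c2.png

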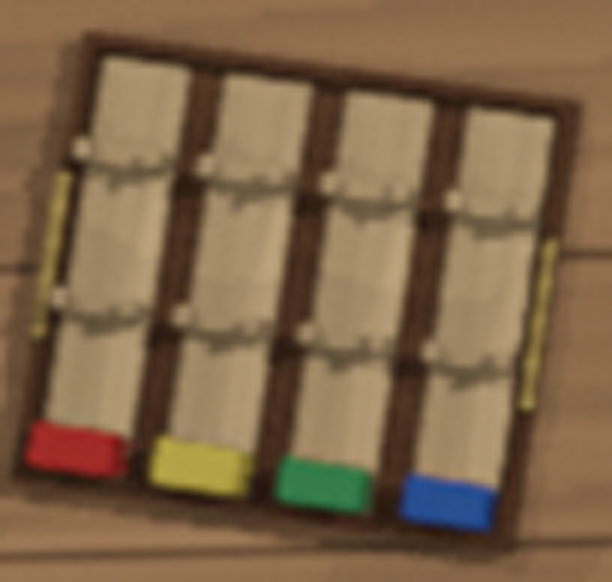

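The crop confirms the four banded chisels and their headings. The head and cutting-end pixels are readable, and so are the block tops in the tray crop.

```bash
cat > est.py <<'E'
from h import *
d=dict(np.load('pics/top0.npz'))
f=lambda x,y,s,o:((x+.5)/s-.5+o[0],(y+.5)/s-.5+o[1])
ch={}
for n,(h,t) in dict(red=((417,297),(445,60)),green=((40,35),(86,272)),yellow=((279,567),(268,321)),blue=((428,336),(490,572)),plain=((40,557),(103,330)),gouge=((283,36),(225,277))).items():
    H=ray(d,*f(*h,4.4,(240,110)),8);T=ray(d,*f(*t,4.4,(240,110)),8)
    m=(H+T)/2; a=np.arctan2(*(T-H)[1::-1]); ch[n]=(m,a); print(n,m.round(),np.degrees(a).round(1),np.linalg.norm(T-H).round())
B=np.array([ray(d,*f(*p,6,(130,145)),40) for p in [(76,449),(200,466),(323,484),(449,503)]])
v=B[3]-B[0]; print(B.round(),np.linalg.norm(v)/3)
a=np.arctan2(v[1],v[0]); c=a+np.pi/2; X=np.array([np.cos(c),np.sin(c),0]);v/=np.linalg.norm(v)
print('cradle yaw',np.degrees(c))
for i,n in enumerate(['red','yellow','green','blue']): print(n,(B.mean(0)+v*66*(i-1.5)+X*117).round(1))
for x in (77,157):
  print([ (proj(d,np.r_[(B[0]+X*x+s*v*18)[:2],42])-[130,145])*6 for s in(-1,1)])
E
python3 est.py; python3 -c "
from h import *
d=snap('wrist','w0');s=state();print(s['eef_pos'],d['K'],d['R'],-d['R'].T@d['t'])
import scipy.spatial.transform as st
R=st.Rotation.from_euler('xyz',s['tcp_rot']).as_matrix();print(R);print(R.T@(-d['R'].T@d['t']-s['eef_pos']))"
```

```text
red [ 652. -260.    8.] -8.6 178.0
green [677.  10.   8.] -170.4 180.0
yellow [ 459. -139.    8.] 0.9 180.0
blue [ 449. -274.    8.] -167.3 178.0
plain [463.   8.   8.] -16.7 172.0
gouge [ 672. -131.    8.] 165.1 185.0
[[441. 363.  40.]
 [431. 298.  40.]
 [420. 234.  40.]
 [408. 169.  40.]] 65.71586832015986
cradle yaw -9.627499540800674
red [556.8 344.2  40. ]
yellow [545.7 279.1  40. ]
green [534.7 214.1  40. ]
blue [523.6 149.   40. ]
[array([ 62.59960659, 296.04319876]), array([130.46527645, 305.83445327])]
[array([ 87.5239607 , 146.19969829]), array([155.1360065 , 155.91965677])]
[267.68126019 564.58544424 214.22019671] [[324.00970652   0.         279.95367871]
 [  0.         324.00970652 210.17720209]
 [  0.           0.           1.        ]] [[ 0.42931683  0.90315208 -0.00183737]
 [ 0.87526192 -0.41555573  0.24744699]
 [ 0.22271873 -0.10784133 -0.96889969]] [205.98972339 594.10324061 383.83656005]
[[-9.03554786e-01  4.28472367e-01 -4.24671634e-04]
 [ 4.28472569e-01  9.03554517e-01 -7.01344208e-04]
 [ 8.32073608e-05 -8.15663062e-04 -9.99999664e-01]]
[ 6.84033627e+01  9.94696645e-02 -1.69610810e+02]
```

View pics/w0.png

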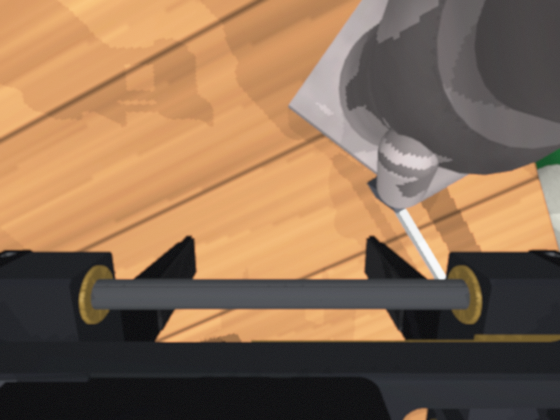

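```bash
cat > plan.py <<'E'
import sys
from h import *
def plan(x,y,z,yaw):
    s=state();p=s['eef_pos'];w=np.degrees(s['tcp_rot'][2]);dy=(yaw-w+180)%360-180
    if len(sys.argv)>5: dy+=360*float(sys.argv[5])
    sp=-dy/30;n=max(1,int(np.ceil(abs(sp)/.236)));print('at',p.round(1),round(w,1),s['t'],'spin',n,'x',round(sp/n,4))
    a=np.radians(yaw);D=np.array([x,y,z])-p
    v=np.array([np.cos(a)*D[0]+np.sin(a)*D[1],np.sin(a)*D[0]-np.cos(a)*D[1],-D[2]])/400
    m=max(1,int(np.ceil(np.linalg.norm(v)/.1)));print('slide',m,'x',(v/m).round(4))
if __name__=='__main__': plan(*map(float,sys.argv[1:5]))
E
python3 plan.py 652 -260 150 171.4
```

```text
at [267.7 564.6 214.2] 154.6 0.15 spin 3 x -0.1863
slide 23 x [-0.0547 -0.0824  0.007 ]
```

carry_out:
  moves:
    - {"slide":[0,0,0],"spin":-0.186}
    - {"slide":[0,0,0],"spin":-0.186}
    - {"slide":[0,0,0],"spin":-0.186}
    - {"slide":[-0.055,-0.082,0.007],"spin":0}
    - {"slide":[-0.055,-0.082,0.007],"spin":0}
    - {"slide":[-0.055,-0.082,0.007],"spin":0}
    - {"slide":[-0.055,-0.082,0.007],"spin":0}
    - {"slide":[-0.055,-0.082,0.007],"spin":0}
    - {"slide":[-0.055,-0.082,0.007],"spin":0}
    - {"slide":[-0.055,-0.082,0.007],"spin":0}
    - {"slide":[-0.055,-0.082,0.007],"spin":0}
    - {"slide":[-0.055,-0.082,0.007],"spin":0}
  hand: 0.3

```text
t: 1.15
eef_pos: [419.6, 241.4, 189.4]
tcp_rot: [3.141, 0.0, 2.991]
ft_force: [1.0, -0.1, 0.8]
opening: 0.699
grip_force: 0.0
```

carry_out:
  moves:
    - {"slide":[-0.055,-0.082,0.007],"spin":0}
    - {"slide":[-0.055,-0.082,0.007],"spin":0}
    - {"slide":[-0.055,-0.082,0.007],"spin":0}
    - {"slide":[-0.055,-0.082,0.007],"spin":0}
    - {"slide":[-0.055,-0.082,0.007],"spin":0}
    - {"slide":[-0.055,-0.082,0.007],"spin":0}
    - {"slide":[-0.055,-0.082,0.007],"spin":0}
    - {"slide":[-0.055,-0.082,0.007],"spin":0}
    - {"slide":[-0.055,-0.082,0.007],"spin":0}
    - {"slide":[-0.055,-0.082,0.007],"spin":0}
    - {"slide":[-0.055,-0.082,0.007],"spin":0}
    - {"slide":[-0.055,-0.082,0.007],"spin":0}

```text
t: 2.15
eef_pos: [621.6, -187.5, 155.4]
tcp_rot: [3.141, -0.0, 2.991]
ft_force: [-0.1, 0.5, 1.3]
opening: 0.698
grip_force: 0.0
```

carry_out:
  moves:
    - {"slide":[-0.055,-0.082,0.007],"spin":0}
    - {"slide":[-0.055,-0.082,0.007],"spin":0}
    - {"slide":[0,0,0],"spin":0}
    - {"slide":[0,0,0],"spin":0}

```text
t: 2.48
eef_pos: [654.6, -258.7, 148.9]
tcp_rot: [3.141, -0.001, 2.989]
ft_force: [-0.6, 0.7, -0.1]
opening: 0.7
grip_force: 0.0
```

```bash
python3 plan.py 652 -260 150 171.4; python3 -c "
from h import *
d=snap('wrist','w1');c=np.array([652,-260,8]);a=np.radians(-8.6);x=np.array([np.cos(a),np.sin(a),0])
im=cv2.imread('pics/w1.png')
for k in(-90,-62,-34,0,55,90):
  p=proj(d,c+x*k);print(k,p.round(1));cv2.circle(im,tuple(int(q) for q in p.round()),2,(255,0,255),-1)
cv2.imwrite('pics/w1m.png',im)"
```

```text
at [ 654.6 -258.7  148.9] 171.2 2.4833 spin 1 x -0.0054
slide 1 x [ 0.006  -0.0043 -0.0029]
-90 [278.1 100.5]
-62 [278.3 132.2]
-34 [278.4 162.4]
0 [278.6 197.3]
55 [278.9 250. ]
90 [279.  281.4]
```

View pics/w1m.png

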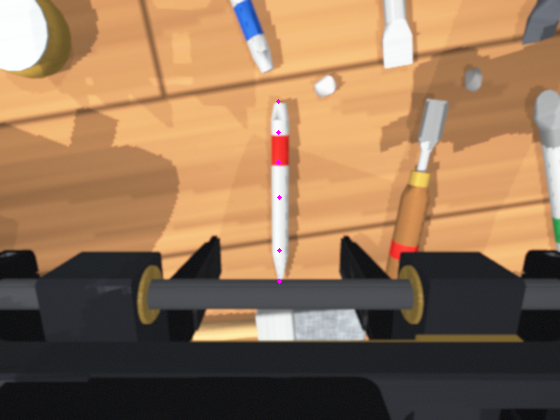

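The overlay sits on the red chisel. Its band spans (279,135–165), within 3 px of prediction. Descend and grasp.

carry_out:
  moves:
    - {"slide":[0,0.003,0.09],"spin":0}
    - {"slide":[0,0,0.09],"spin":0}
    - {"slide":[0,0,0.09],"spin":0}
    - {"slide":[0,0,0.06],"spin":0}
    - {"slide":[0,0,0.033],"spin":0}
    - {"slide":[0,0,0],"spin":0}
    - {"slide":[0,0,0],"spin":0}

```text
t: 3.12
eef_pos: [655.3, -255.2, 5.8]
tcp_rot: [3.142, 0.0, 2.992]
ft_force: [0.4, -0.7, 0.6]
opening: 0.701
grip_force: 0.0
```

carry_out:
  moves:
    - {"slide":[0,0,0],"spin":0}
    - {"slide":[0,0,0],"spin":0}
    - {"slide":[0,0,0],"spin":0}
    - {"slide":[0,0,0],"spin":0}
    - {"slide":[0,0,0],"spin":0}
    - {"slide":[0,0,0],"spin":0}
    - {"slide":[0,0,0],"spin":0}
    - {"slide":[0,0,0],"spin":0}
  hand: 1

```text
t: 3.78
eef_pos: [655.0, -256.0, 5.0]
tcp_rot: [-3.142, 0.0, 2.991]
ft_force: [0.3, -0.6, 0.6]
opening: 0.194
grip_force: 0.5
```

carry_out:
  moves:
    - {"slide":[0,0,-0.05],"spin":0}
    - {"slide":[0,0,-0.1],"spin":0}
    - {"slide":[0,0,-0.1],"spin":0}
    - {"slide":[0,0,-0.1],"spin":0}
    - {"slide":[0,0,0],"spin":0}

```text
t: 4.2
eef_pos: [657.6, -257.1, 153.4]
tcp_rot: [-3.138, 0.011, 2.991]
ft_force: [0.8, -0.5, -1.1]
opening: 0.159
grip_force: 30.0
```

```bash
python3 plan.py 556.8 344.2 130 170.4
```

```text
at [ 657.6 -257.1  153.4] 171.4 4.2 spin 1 x 0.0326
slide 16 x [0.0312 0.09   0.0037]
```

carry_out:
  moves:
    - {"slide":[0.031,0.09,0.004],"spin":0.033}
    - {"slide":[0.031,0.09,0.004],"spin":0}
    - {"slide":[0.031,0.09,0.004],"spin":0}
    - {"slide":[0.031,0.09,0.004],"spin":0}
    - {"slide":[0.031,0.09,0.004],"spin":0}
    - {"slide":[0.031,0.09,0.004],"spin":0}
    - {"slide":[0.031,0.09,0.004],"spin":0}
    - {"slide":[0.031,0.09,0.004],"spin":0}
    - {"slide":[0.031,0.09,0.004],"spin":0}
    - {"slide":[0.031,0.09,0.004],"spin":0}
    - {"slide":[0.031,0.09,0.004],"spin":0}
    - {"slide":[0.031,0.09,0.004],"spin":0}

```text
t: 5.2
eef_pos: [579.1, 196.6, 125.5]
tcp_rot: [-3.142, -0.0, 2.974]
ft_force: [1.6, 1.2, -1.4]
opening: 0.159
grip_force: 30.0
```

carry_out:
  moves:
    - {"slide":[0.031,0.09,0.004],"spin":0}
    - {"slide":[0.031,0.09,0.004],"spin":0}
    - {"slide":[0.031,0.09,0.004],"spin":0}
    - {"slide":[0.031,0.09,0.004],"spin":0}
    - {"slide":[0,0,0],"spin":0}
    - {"slide":[0,0,0],"spin":0}
    - {"slide":[0,0,0],"spin":0}

```text
t: 5.78
eef_pos: [554.7, 344.9, 119.0]
tcp_rot: [-3.141, -0.001, 2.974]
ft_force: [0.4, -0.2, -2.0]
opening: 0.158
grip_force: 30.0
```

```bash
python3 plan.py 556.8 344.2 33 170.4; cat > ov.py <<'E'
from h import *
import sys
def ov(out):
    d=snap('wrist',out);im=cv2.imread('pics/'+out+'.png');c=np.radians(-9.63);X=np.array([np.cos(c),np.sin(c),0]);Y=np.array([-X[1],X[0],0])
    for n,p in dict(r=(556.8,344.2),y=(545.7,279.1),g=(534.7,214.1),b=(523.6,149)).items():
        o=np.r_[p,6]-117*X
        for q in [(12,-22,34),(12,22,34),(-12,-22,34),(-12,22,34)]+[(x,s*y,36) for x in(72,152) for y in(15,22) for s in(-1,1)]:
            cv2.circle(im,tuple(int(v) for v in proj(d,o+q[0]*X+q[1]*Y+[0,0,q[2]]).round()),1,(255,0,255),-1)
    cv2.imwrite('pics/'+out+'m.png',im)
ov(sys.argv[1])
E
python3 ov.py w2
```

```text
at [554.7 344.9 119. ] 170.4 5.7833 spin 1 x 0.0006
slide 3 x [-0.0018 -0.0003  0.0716]
```

View pics/w2m.png

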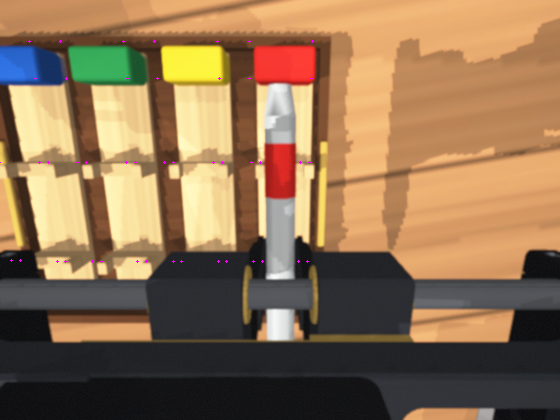

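```bash
python3 -c "
import cv2
a=cv2.imread('pics/w2m.png');cv2.imwrite('pics/c3.png',cv2.resize(a[30:205,140:340],None,fx=4,fy=3.4,interpolation=cv2.INTER_CUBIC))"
```

```text
(no output)
```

View pics/c3.png

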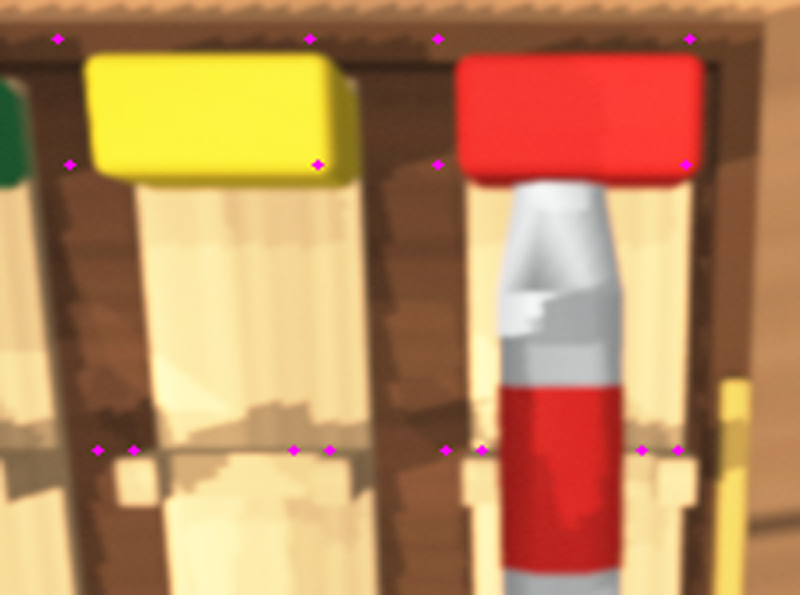

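The red block top spans about 284.8 px in u, with the bar at 280.2. The tray is therefore about 3 mm further along tool +y and 2.3 mm along tool −x than estimated. I'll correct for that and lower.

carry_out:
  moves:
    - {"slide":[-0.011,0.0075,0.08],"spin":0}
    - {"slide":[0,0,0.07],"spin":0}
    - {"slide":[0,0,0.03],"spin":0}
    - {"slide":[0,0,0.0125],"spin":0}
    - {"slide":[0,0,0.008],"spin":0}
    - {"slide":[0,0,0],"spin":0}
    - {"slide":[0,0,0],"spin":0}
    - {"slide":[0,0,0],"spin":0}

```text
t: 6.5
eef_pos: [560.4, 347.5, 40.6]
tcp_rot: [3.14, 0.002, 2.974]
ft_force: [-0.0, -1.0, -1.8]
opening: 0.16
grip_force: 30.0
```

carry_out:
  moves:
    - {"slide":[0.002,0,0.005],"spin":0}
    - {"slide":[0,0,0.005],"spin":0}
    - {"slide":[0,0,0],"spin":0}
    - {"slide":[0,0,0],"spin":0}

```text
t: 6.83
eef_pos: [560.0, 347.8, 38.7]
tcp_rot: [3.14, 0.003, 2.974]
ft_force: [-5.3, -4.7, 24.8]
opening: 0.161
grip_force: 30.2
```

carry_out:
  moves:
    - {"slide":[0,0,-0.002],"spin":0}
    - {"slide":[0,0,0],"spin":0}
    - {"slide":[0,0,0],"spin":0}
    - {"slide":[0,0,0],"spin":0}
    - {"slide":[0,0,0],"spin":0}
  hand: 0.58

```text
t: 7.25
eef_pos: [559.0, 347.5, 35.9]
tcp_rot: [-3.142, -0.0, 2.974]
ft_force: [0.2, 0.2, 0.1]
opening: 0.41
grip_force: 0.0
```

carry_out:
  moves:
    - {"slide":[0,0,-0.05],"spin":0}
    - {"slide":[0,0,-0.1],"spin":0}
    - {"slide":[0,0,-0.1],"spin":0}
    - {"slide":[0,0,0],"spin":0}
    - {"slide":[0,0,0],"spin":0}

```text
t: 7.67
eef_pos: [559.9, 347.9, 138.3]
tcp_rot: [3.139, 0.003, 2.974]
ft_force: [-1.0, 0.4, -0.7]
opening: 0.42
grip_force: 0.0
```

```bash
python3 ov.py w3; python3 plan.py 461 -138 130 180.9
```

```text
at [559.1 347.5 136.4] 170.4 7.7167 spin 2 x -0.1753
slide 13 x [ 0.0203 -0.0931  0.0012]
```

View pics/w3m.png

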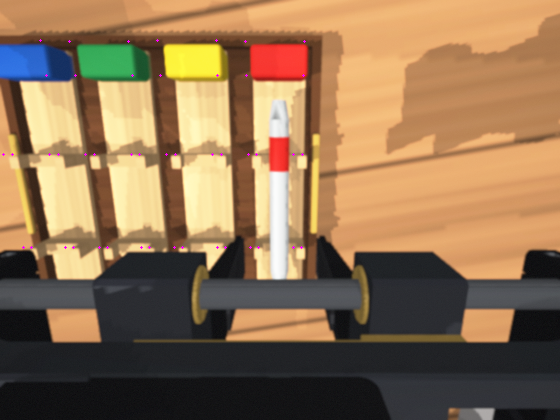

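Red lies in both notches, head at the block at (279,100). Now yellow.

carry_out:
  moves:
    - {"slide":[0,0,0],"spin":-0.175}
    - {"slide":[0,0,0],"spin":-0.175}
    - {"slide":[0.02,-0.093,0.001],"spin":0}
    - {"slide":[0.02,-0.093,0.001],"spin":0}
    - {"slide":[0.02,-0.093,0.001],"spin":0}
    - {"slide":[0.02,-0.093,0.001],"spin":0}
    - {"slide":[0.02,-0.093,0.001],"spin":0}
    - {"slide":[0.02,-0.093,0.001],"spin":0}
    - {"slide":[0.02,-0.093,0.001],"spin":0}
    - {"slide":[0.02,-0.093,0.001],"spin":0}
    - {"slide":[0.02,-0.093,0.001],"spin":0}
    - {"slide":[0.02,-0.093,0.001],"spin":0}
  hand: 0.3

```text
t: 8.72
eef_pos: [483.4, -27.2, 130.7]
tcp_rot: [3.141, -0.002, -3.126]
ft_force: [1.3, -0.6, -0.1]
opening: 0.7
grip_force: 0.0
```

carry_out:
  moves:
    - {"slide":[0.02,-0.093,0.001],"spin":0}
    - {"slide":[0.02,-0.093,0.001],"spin":0}
    - {"slide":[0.02,-0.093,0.001],"spin":0}
    - {"slide":[0,0,0],"spin":0}
    - {"slide":[0,0,0],"spin":0}
    - {"slide":[0,0,0],"spin":0}

```text
t: 9.22
eef_pos: [462.0, -137.3, 129.8]
tcp_rot: [3.14, -0.002, -3.127]
ft_force: [0.2, 1.2, 0.3]
opening: 0.699
grip_force: 0.0
```

```bash
python3 plan.py 461 -138 4 180.9; cat > bar.py <<'E'
# fit a bright bar near the expected place in the wrist view: band centre via colour, gives world offset
from h import *
import sys
n,x,y,a=sys.argv[1],*map(float,sys.argv[2:5])
d=snap('wrist','b'+n);im=cv2.imread('pics/b'+n+'.png');hsv=cv2.cvtColor(im,cv2.COLOR_BGR2HSV)
lo,hi=dict(yellow=((24,150,120),(34,255,255)),green=((45,100,50),(85,255,255)),blue=((105,120,60),(130,255,255)))[n]
A=np.radians(a);X=np.array([np.cos(A),np.sin(A),0]);e=np.array([x,y,8])-48*X
m=cv2.inRange(hsv,lo,hi);pe=proj(d,e+[0,0,6]);k=np.zeros_like(m);cv2.circle(k,tuple(int(v) for v in pe),35,255,-1);m&=k
v,u=np.nonzero(m);w=ray(d,u.mean(),v.mean(),14)
(c,s,ang)=cv2.minAreaRect(np.c_[u,v].astype(np.float32))
D=w-e;print(len(u),'px rect',c,s,ang,'expected',pe.round(1),'along',(D@X).round(1),'across(+90)',(D[1]*X[0]-D[0]*X[1]).round(1),'new mid',(np.array([x,y])+D[:2]).round(1))
E
python3 bar.py yellow 461 -138 0.9
```

```text
at [ 462.  -137.3  129.8] -179.2 9.2167 spin 1 x -0.0022
slide 4 x [ 0.0006 -0.0004  0.0787]
546 px rect (279.5, 150.0) (30.0, 17.0) 90.0 expected [279.6 150.9] along -1.0 across(+90) -0.1 new mid [ 460.  -138.1]
```

carry_out:
  moves:
    - {"slide":[0.004,-0.001,0.09],"spin":0}
    - {"slide":[0,0,0.09],"spin":0}
    - {"slide":[0,0,0.07],"spin":0}
    - {"slide":[0,0,0.04],"spin":0}
    - {"slide":[0,0,0.026],"spin":0}
    - {"slide":[0,0,0],"spin":0}
    - {"slide":[0,0,0],"spin":0}

```text
t: 9.85
eef_pos: [460.9, -136.9, 4.1]
tcp_rot: [3.141, -0.001, -3.124]
ft_force: [0.3, 0.0, 0.7]
opening: 0.7
grip_force: 0.0
```

carry_out:
  moves:
    - {"slide":[0,0,0],"spin":0}
    - {"slide":[0,0,0],"spin":0}
    - {"slide":[0,0,0],"spin":0}
    - {"slide":[0,0,0],"spin":0}
    - {"slide":[0,0,0],"spin":0}
    - {"slide":[0,0,0],"spin":0}
    - {"slide":[0,0,0],"spin":0}
    - {"slide":[0,0,0],"spin":0}
    - {"slide":[0,0,0],"spin":0}
    - {"slide":[0,0,0],"spin":0}
    - {"slide":[0,0,0],"spin":0}
    - {"slide":[0,0,0],"spin":0}
  hand: 1

```text
t: 10.85
eef_pos: [460.9, -138.1, 4.4]
tcp_rot: [3.142, 0.0, -3.126]
ft_force: [-1.1, -0.4, 2.1]
opening: 0.166
grip_force: 30.0
```

carry_out:
  moves:
    - {"slide":[0,0,-0.05],"spin":0}
    - {"slide":[0,0,-0.1],"spin":0}
    - {"slide":[0,0,-0.1],"spin":0}
    - {"slide":[0,0,-0.05],"spin":0}
    - {"slide":[0,0,0],"spin":0}
    - {"slide":[0,0,0],"spin":0}

```text
t: 11.35
eef_pos: [461.0, -138.1, 124.7]
tcp_rot: [-3.141, 0.002, -3.126]
ft_force: [-0.5, 0.7, -3.2]
opening: 0.163
grip_force: 30.0
```

```bash
python3 plan.py 548.6 282.1 120 170.4
```

```text
at [ 461.  -138.1  124.7] -179.1 11.35 spin 2 x 0.1747
slide 11 x [-0.0037  0.0975  0.0011]
```

carry_out:
  moves:
    - {"slide":[0,0,0],"spin":0.175}
    - {"slide":[0,0,0],"spin":0.175}
    - {"slide":[-0.004,0.0975,0.001],"spin":0}
    - {"slide":[-0.004,0.0975,0.001],"spin":0}
    - {"slide":[-0.004,0.0975,0.001],"spin":0}
    - {"slide":[-0.004,0.0975,0.001],"spin":0}
    - {"slide":[-0.004,0.0975,0.001],"spin":0}
    - {"slide":[-0.004,0.0975,0.001],"spin":0}
    - {"slide":[-0.004,0.0975,0.001],"spin":0}
    - {"slide":[-0.004,0.0975,0.001],"spin":0}
    - {"slide":[-0.004,0.0975,0.001],"spin":0}
    - {"slide":[-0.004,0.0975,0.001],"spin":0}

```text
t: 12.35
eef_pos: [541.0, 245.5, 117.6]
tcp_rot: [-3.14, -0.003, 2.974]
ft_force: [1.0, 0.0, -1.6]
opening: 0.163
grip_force: 30.0
```

carry_out:
  moves:
    - {"slide":[-0.004,0.0975,0.001],"spin":0}
    - {"slide":[0,0,0],"spin":0}
    - {"slide":[0,0,0],"spin":0}
    - {"slide":[0,0,0],"spin":0}
    - {"slide":[0,0,0],"spin":0}

```text
t: 12.77
eef_pos: [549.4, 280.8, 118.6]
tcp_rot: [-3.14, -0.002, 2.973]
ft_force: [-0.4, -0.4, -2.1]
opening: 0.162
grip_force: 30.0
```

```bash
python3 plan.py 548.6 282.1 36 170.4; cat > blk.py <<'E'
# block top: lateral offset of the block from tool plane
from h import *
import sys
n=sys.argv[1];d=snap('wrist','k'+n);hsv=cv2.cvtColor(cv2.imread('pics/k'+n+'.png'),cv2.COLOR_BGR2HSV)
lo,hi=dict(yellow=((24,150,200),(34,255,255)),green=((45,100,50),(85,255,255)),blue=((105,120,60),(130,255,255)))[n]
m=cv2.inRange(hsv,lo,hi);m[85:]=0
v,u=np.nonzero(m);r=np.percentile(u,[1,99]);print(n,'block u',r,'v',np.percentile(v,[1,99]),'mid',r.mean())
w=ray(d,r.mean(),np.percentile(v,1),40);c=np.radians(-9.63);X=np.array([np.cos(c),np.sin(c),0]);print('target by far edge',(w+129*X).round(1))
E
python3 blk.py yellow
```

```text
at [549.4 280.8 118.6] 170.3 12.7667 spin 1 x -0.0022
slide 3 x [0.0008 0.001  0.0689]
yellow block u [252. 312.] v [38. 73.] mid 282.0
target by far edge [549.6 281.9  40. ]
```

carry_out:
  moves:
    - {"slide":[0,0.003,0.08],"spin":0}
    - {"slide":[0,0,0.07],"spin":0}
    - {"slide":[0,0,0.03],"spin":0}
    - {"slide":[0,0,0.015],"spin":0}
    - {"slide":[0,0,0.008],"spin":0}
    - {"slide":[0,0,0],"spin":0}
    - {"slide":[0,0,0],"spin":0}

```text
t: 13.4
eef_pos: [550.8, 283.2, 39.9]
tcp_rot: [3.141, 0.001, 2.973]
ft_force: [-0.3, -0.1, -2.2]
opening: 0.162
grip_force: 30.0
```

carry_out:
  moves:
    - {"slide":[0,0,0.003],"spin":0}
    - {"slide":[0,0,0],"spin":0}
    - {"slide":[0,0,0],"spin":0}

```text
t: 13.65
eef_pos: [550.4, 283.2, 38.3]
tcp_rot: [3.141, 0.001, 2.974]
ft_force: [1.3, -0.2, -2.5]
opening: 0.162
grip_force: 30.0
```

carry_out:
  moves:
    - {"slide":[0.002,-0.002,0.004],"spin":0}
    - {"slide":[0,0,0.004],"spin":0}
    - {"slide":[0,0,0],"spin":0}
    - {"slide":[0,0,0],"spin":0}

```text
t: 13.98
eef_pos: [549.2, 282.4, 34.5]
tcp_rot: [3.142, -0.0, 2.974]
ft_force: [0.1, -0.3, -0.9]
opening: 0.164
grip_force: 30.0
```

Right at the expected contact height, so release.

carry_out:
  moves:
    - {"slide":[0,0,0],"spin":0}
    - {"slide":[0,0,0],"spin":0}
    - {"slide":[0,0,0],"spin":0}
    - {"slide":[0,0,0],"spin":0}
    - {"slide":[0,0,0],"spin":0}
  hand: 0.58

```text
t: 14.4
eef_pos: [549.3, 282.5, 34.5]
tcp_rot: [3.141, 0.0, 2.974]
ft_force: [-0.0, 0.0, 1.0]
opening: 0.406
grip_force: 0.0
```

carry_out:
  moves:
    - {"slide":[0,0,-0.05],"spin":0}
    - {"slide":[0,0,-0.1],"spin":0}
    - {"slide":[0,0,-0.1],"spin":0}
    - {"slide":[0,0,0],"spin":0}
    - {"slide":[0,0,0],"spin":0}

```text
t: 14.82
eef_pos: [550.1, 282.8, 136.6]
tcp_rot: [3.139, 0.004, 2.974]
ft_force: [-1.1, -0.1, -0.6]
opening: 0.417
grip_force: 0.0
```

```bash
python3 plan.py 678.5 11 130 9.6
```

```text
at [550.1 282.8 136.6] 170.4 14.8167 spin 23 x 0.233
slide 8 x [0.0254 0.0904 0.0021]
```

carry_out:
  moves:
    - {"slide":[0,0,0],"spin":0.233}
    - {"slide":[0,0,0],"spin":0.233}
    - {"slide":[0,0,0],"spin":0.233}
    - {"slide":[0,0,0],"spin":0.233}
    - {"slide":[0,0,0],"spin":0.233}
    - {"slide":[0,0,0],"spin":0.233}
    - {"slide":[0,0,0],"spin":0.233}
    - {"slide":[0,0,0],"spin":0.233}
    - {"slide":[0,0,0],"spin":0.233}
    - {"slide":[0,0,0],"spin":0.233}
    - {"slide":[0,0,0],"spin":0.233}
    - {"slide":[0,0,0],"spin":0.233}
  hand: 0.3

```text
t: 15.82
eef_pos: [548.6, 282.2, 132.7]
tcp_rot: [-3.139, 0.001, 1.504]
ft_force: [-0.1, 0.1, 0.1]
opening: 0.701
grip_force: 0.0
```

carry_out:
  moves:
    - {"slide":[0,0,0],"spin":0.233}
    - {"slide":[0,0,0],"spin":0.233}
    - {"slide":[0,0,0],"spin":0.233}
    - {"slide":[0,0,0],"spin":0.233}
    - {"slide":[0,0,0],"spin":0.233}
    - {"slide":[0,0,0],"spin":0.233}
    - {"slide":[0,0,0],"spin":0.233}
    - {"slide":[0,0,0],"spin":0.233}
    - {"slide":[0,0,0],"spin":0.233}
    - {"slide":[0,0,0],"spin":0.233}
    - {"slide":[0,0,0],"spin":0.233}

```text
t: 16.73
eef_pos: [548.6, 282.2, 132.7]
tcp_rot: [3.141, 0.002, 0.162]
ft_force: [-0.7, 0.1, -0.3]
opening: 0.7
grip_force: 0.0
```

carry_out:
  moves:
    - {"slide":[0.025,0.09,0.002],"spin":0}
    - {"slide":[0.025,0.09,0.002],"spin":0}
    - {"slide":[0.025,0.09,0.002],"spin":0}
    - {"slide":[0.025,0.09,0.002],"spin":0}
    - {"slide":[0.025,0.09,0.002],"spin":0}
    - {"slide":[0.025,0.09,0.002],"spin":0}
    - {"slide":[0.025,0.09,0.002],"spin":0}
    - {"slide":[0.025,0.09,0.002],"spin":0}
    - {"slide":[0,0,0],"spin":0}
    - {"slide":[0,0,0],"spin":0}
    - {"slide":[0,0,0],"spin":0}

```text
t: 17.65
eef_pos: [675.4, 12.1, 126.6]
tcp_rot: [-3.141, 0.002, 0.167]
ft_force: [-0.5, -0.0, 0.0]
opening: 0.695
grip_force: 0.0
```

```bash
python3 plan.py 678.5 11 4 9.6;python3 bar.py green 678.5 11 -170.4
```

```text
at [675.4  12.1 126.6] 9.6 17.65 spin 1 x -0.0005
slide 4 x [0.0018 0.001  0.0766]
578 px rect (282.0, 148.5) (31.0, 18.0) 90.0 expected [281.2 150.1] along -1.2 across(+90) 0.9 new mid [679.8  10.3]
```

carry_out:
  moves:
    - {"slide":[0.01,0.006,0.09],"spin":0}
    - {"slide":[0,0,0.09],"spin":0}
    - {"slide":[0,0,0.07],"spin":0}
    - {"slide":[0,0,0.035],"spin":0}
    - {"slide":[0,0,0.021],"spin":0}
    - {"slide":[0,0,0],"spin":0}
    - {"slide":[0,0,0],"spin":0}

```text
t: 18.28
eef_pos: [681.1, 10.6, 6.6]
tcp_rot: [3.141, -0.001, 0.168]
ft_force: [0.6, 0.0, 0.8]
opening: 0.696
grip_force: 0.0
```

carry_out:
  moves:
    - {"slide":[0,0,0],"spin":0}
    - {"slide":[0,0,0],"spin":0}
    - {"slide":[0,0,0],"spin":0}
    - {"slide":[0,0,0],"spin":0}
    - {"slide":[0,0,0],"spin":0}
    - {"slide":[0,0,0],"spin":0}
    - {"slide":[0,0,0],"spin":0}
    - {"slide":[0,0,0],"spin":0}
    - {"slide":[0,0,0],"spin":0}
    - {"slide":[0,0,0],"spin":0}
    - {"slide":[0,0,0],"spin":0}
    - {"slide":[0,0,0],"spin":0}
  hand: 1

```text
t: 19.28
eef_pos: [680.6, 10.1, 5.6]
tcp_rot: [-3.142, -0.0, 0.168]
ft_force: [0.2, 0.3, 0.0]
opening: 0.167
grip_force: 30.0
```

carry_out:
  moves:
    - {"slide":[0,0,-0.05],"spin":0}
    - {"slide":[0,0,-0.1],"spin":0}
    - {"slide":[0,0,-0.1],"spin":0}
    - {"slide":[0,0,-0.05],"spin":0}
    - {"slide":[0,0,0],"spin":0}
    - {"slide":[0,0,0],"spin":0}

```text
t: 19.78
eef_pos: [680.6, 10.1, 126.1]
tcp_rot: [3.141, -0.001, 0.168]
ft_force: [0.7, 0.5, -2.7]
opening: 0.163
grip_force: 30.0
```

```bash
python3 plan.py 538.3 217 125 170.4
```

```text
at [680.6  10.1 126.1] 9.6 19.7833 spin 23 x -0.233
slide 7 x [0.0624 0.0644 0.0004]
```

carry_out:
  moves:
    - {"slide":[0,0,0],"spin":-0.233}
    - {"slide":[0,0,0],"spin":-0.233}
    - {"slide":[0,0,0],"spin":-0.233}
    - {"slide":[0,0,0],"spin":-0.233}
    - {"slide":[0,0,0],"spin":-0.233}
    - {"slide":[0,0,0],"spin":-0.233}
    - {"slide":[0,0,0],"spin":-0.233}
    - {"slide":[0,0,0],"spin":-0.233}
    - {"slide":[0,0,0],"spin":-0.233}
    - {"slide":[0,0,0],"spin":-0.233}
    - {"slide":[0,0,0],"spin":-0.233}
    - {"slide":[0,0,0],"spin":-0.233}

```text
t: 20.78
eef_pos: [679.5, 10.2, 122.8]
tcp_rot: [-3.138, -0.001, 1.638]
ft_force: [0.3, 0.5, -2.8]
opening: 0.161
grip_force: 30.0
```

carry_out:
  moves:
    - {"slide":[0,0,0],"spin":-0.233}
    - {"slide":[0,0,0],"spin":-0.233}
    - {"slide":[0,0,0],"spin":-0.233}
    - {"slide":[0,0,0],"spin":-0.233}
    - {"slide":[0,0,0],"spin":-0.233}
    - {"slide":[0,0,0],"spin":-0.233}
    - {"slide":[0,0,0],"spin":-0.233}
    - {"slide":[0,0,0],"spin":-0.233}
    - {"slide":[0,0,0],"spin":-0.233}
    - {"slide":[0,0,0],"spin":-0.233}
    - {"slide":[0,0,0],"spin":-0.233}

```text
t: 21.7
eef_pos: [679.5, 10.2, 122.8]
tcp_rot: [-3.141, -0.004, 2.98]
ft_force: [0.7, 0.1, -2.3]
opening: 0.164
grip_force: 30.0
```

carry_out:
  moves:
    - {"slide":[0.062,0.064,0.001],"spin":0}
    - {"slide":[0.062,0.064,0.001],"spin":0}
    - {"slide":[0.062,0.064,0.001],"spin":0}
    - {"slide":[0.062,0.064,0.001],"spin":0}
    - {"slide":[0.062,0.064,0.001],"spin":0}
    - {"slide":[0.062,0.064,0.001],"spin":0}
    - {"slide":[0.062,0.064,0.001],"spin":0}
    - {"slide":[0,0,0],"spin":0}
    - {"slide":[0,0,0],"spin":0}
    - {"slide":[0,0,0],"spin":0}
    - {"slide":[0,0,0],"spin":0}

```text
t: 22.62
eef_pos: [539.6, 215.0, 121.9]
tcp_rot: [-3.141, -0.001, 2.973]
ft_force: [-0.0, 0.7, -2.3]
opening: 0.166
grip_force: 30.0
```

```bash
python3 plan.py 538.3 217 36 170.4; python3 blk.py green
```

```text
at [539.6 215.  121.9] 170.3 22.6167 spin 1 x -0.0022
slide 3 x [0.0013 0.0015 0.0716]
green block u [252. 313.] v [36. 75.] mid 282.5
target by far edge [537.9 216.8  40. ]
```

carry_out:
  moves:
    - {"slide":[0.004,0.004,0.08],"spin":0}
    - {"slide":[0,0,0.07],"spin":0}
    - {"slide":[0,0,0.03],"spin":0}
    - {"slide":[0,0,0.015],"spin":0}
    - {"slide":[0,0,0.012],"spin":0}
    - {"slide":[0,0,0.005],"spin":0}
    - {"slide":[0,0,0],"spin":0}
    - {"slide":[0,0,0],"spin":0}
    - {"slide":[0,0,0],"spin":0}

```text
t: 23.42
eef_pos: [538.5, 217.8, 39.0]
tcp_rot: [3.141, 0.001, 2.974]
ft_force: [-0.1, 0.6, -2.7]
opening: 0.164
grip_force: 30.0
```

carry_out:
  moves:
    - {"slide":[0,-0.001,0.005],"spin":0}
    - {"slide":[0,0,0.002],"spin":0}
    - {"slide":[0,0,0],"spin":0}
    - {"slide":[0,0,0],"spin":0}
    - {"slide":[0,0,0],"spin":0}

```text
t: 23.83
eef_pos: [538.1, 217.3, 35.6]
tcp_rot: [3.141, 0.0, 2.974]
ft_force: [-0.5, -0.7, 3.2]
opening: 0.166
grip_force: 30.0
```

carry_out:
  moves:
    - {"slide":[0,0,0],"spin":0}
    - {"slide":[0,0,0],"spin":0}
    - {"slide":[0,0,0],"spin":0}
    - {"slide":[0,0,0],"spin":0}
    - {"slide":[0,0,0],"spin":0}
  hand: 0.58

```text
t: 24.25
eef_pos: [538.0, 217.3, 35.2]
tcp_rot: [3.142, 0.0, 2.974]
ft_force: [0.4, -1.3, -1.2]
opening: 0.409
grip_force: 0.0
```

carry_out:
  moves:
    - {"slide":[0,0,-0.05],"spin":0}
    - {"slide":[0,0,-0.1],"spin":0}
    - {"slide":[0,0,-0.1],"spin":0}
    - {"slide":[0,0,0],"spin":0}
    - {"slide":[0,0,0],"spin":0}

```text
t: 24.67
eef_pos: [538.8, 217.5, 137.2]
tcp_rot: [3.14, 0.004, 2.974]
ft_force: [0.6, -0.2, 0.3]
opening: 0.419
grip_force: 0.0
```

```bash
python3 plan.py 451 -273 130 12.7
```

```text
at [538.8 217.5 137.2] 170.4 24.6667 spin 23 x 0.2285
slide 13 x [-0.0372  0.0883  0.0014]
```

carry_out:
  moves:
    - {"slide":[0,0,0],"spin":0.2285}
    - {"slide":[0,0,0],"spin":0.2285}
    - {"slide":[0,0,0],"spin":0.2285}
    - {"slide":[0,0,0],"spin":0.2285}
    - {"slide":[0,0,0],"spin":0.2285}
    - {"slide":[0,0,0],"spin":0.2285}
    - {"slide":[0,0,0],"spin":0.2285}
    - {"slide":[0,0,0],"spin":0.2285}
    - {"slide":[0,0,0],"spin":0.2285}
    - {"slide":[0,0,0],"spin":0.2285}
    - {"slide":[0,0,0],"spin":0.2285}
    - {"slide":[0,0,0],"spin":0.2285}
  hand: 0.3

```text
t: 25.67
eef_pos: [537.3, 217.1, 133.6]
tcp_rot: [-3.139, 0.001, 1.532]
ft_force: [0.8, 0.2, -0.0]
opening: 0.697
grip_force: 0.0
```

carry_out:
  moves:
    - {"slide":[0,0,0],"spin":0.2285}
    - {"slide":[0,0,0],"spin":0.2285}
    - {"slide":[0,0,0],"spin":0.2285}
    - {"slide":[0,0,0],"spin":0.2285}
    - {"slide":[0,0,0],"spin":0.2285}
    - {"slide":[0,0,0],"spin":0.2285}
    - {"slide":[0,0,0],"spin":0.2285}
    - {"slide":[0,0,0],"spin":0.2285}
    - {"slide":[0,0,0],"spin":0.2285}
    - {"slide":[0,0,0],"spin":0.2285}
    - {"slide":[0,0,0],"spin":0.2285}

```text
t: 26.58
eef_pos: [537.3, 217.1, 133.6]
tcp_rot: [3.142, 0.002, 0.216]
ft_force: [-0.7, 0.2, -0.7]
opening: 0.701
grip_force: 0.0
```

carry_out:
  moves:
    - {"slide":[-0.037,0.088,0.001],"spin":0}
    - {"slide":[-0.037,0.088,0.001],"spin":0}
    - {"slide":[-0.037,0.088,0.001],"spin":0}
    - {"slide":[-0.037,0.088,0.001],"spin":0}
    - {"slide":[-0.037,0.088,0.001],"spin":0}
    - {"slide":[-0.037,0.088,0.001],"spin":0}
    - {"slide":[-0.037,0.088,0.001],"spin":0}
    - {"slide":[-0.037,0.088,0.001],"spin":0}
    - {"slide":[-0.037,0.088,0.001],"spin":0}
    - {"slide":[-0.037,0.088,0.001],"spin":0}
    - {"slide":[-0.037,0.088,0.001],"spin":0}
    - {"slide":[-0.037,0.088,0.001],"spin":0}

```text
t: 27.58
eef_pos: [456.4, -235.3, 129.1]
tcp_rot: [-3.14, 0.001, 0.222]
ft_force: [0.5, 0.8, -0.1]
opening: 0.701
grip_force: 0.0
```

carry_out:
  moves:
    - {"slide":[-0.037,0.088,0.001],"spin":0}
    - {"slide":[0,0,0],"spin":0}
    - {"slide":[0,0,0],"spin":0}
    - {"slide":[0,0,0],"spin":0}
    - {"slide":[0,0,0],"spin":0}

```text
t: 28.0
eef_pos: [450.9, -270.2, 129.4]
tcp_rot: [-3.14, 0.001, 0.223]
ft_force: [0.5, 0.7, 0.3]
opening: 0.698
grip_force: 0.0
```

```bash
python3 plan.py 451 -273 4 12.7;python3 bar.py blue 451 -273 -167.3
```

```text
at [ 450.9 -270.2  129.4] 12.8 28.0 spin 1 x 0.0024
slide 4 x [-0.0003  0.0017  0.0784]
529 px rect (282.0, 156.5) (31.0, 16.0) 90.0 expected [282.6 153.9] along 2.2 across(+90) -0.5 new mid [ 448.7 -273. ]
```

carry_out:
  moves:
    - {"slide":[-0.007,0.0055,0.09],"spin":0}
    - {"slide":[0,0,0.09],"spin":0}
    - {"slide":[0,0,0.07],"spin":0}
    - {"slide":[0,0,0.04],"spin":0}
    - {"slide":[0,0,0.024],"spin":0}
    - {"slide":[0,0,0],"spin":0}
    - {"slide":[0,0,0],"spin":0}

```text
t: 28.63
eef_pos: [449.1, -273.7, 4.7]
tcp_rot: [-3.141, 0.0, 0.223]
ft_force: [-0.4, -0.3, 0.2]
opening: 0.698
grip_force: 0.0
```

carry_out:
  moves:
    - {"slide":[0,0,0],"spin":0}
    - {"slide":[0,0,0],"spin":0}
    - {"slide":[0,0,0],"spin":0}
    - {"slide":[0,0,0],"spin":0}
    - {"slide":[0,0,0],"spin":0}
    - {"slide":[0,0,0],"spin":0}
    - {"slide":[0,0,0],"spin":0}
    - {"slide":[0,0,0],"spin":0}
    - {"slide":[0,0,0],"spin":0}
    - {"slide":[0,0,0],"spin":0}
    - {"slide":[0,0,0],"spin":0}
    - {"slide":[0,0,0],"spin":0}
  hand: 1

```text
t: 29.63
eef_pos: [448.7, -274.1, 4.4]
tcp_rot: [-3.141, 0.0, 0.222]
ft_force: [-0.8, 0.9, 2.4]
opening: 0.164
grip_force: 30.0
```

carry_out:
  moves:
    - {"slide":[0,0,-0.05],"spin":0}
    - {"slide":[0,0,-0.1],"spin":0}
    - {"slide":[0,0,-0.1],"spin":0}
    - {"slide":[0,0,-0.05],"spin":0}
    - {"slide":[0,0,0],"spin":0}
    - {"slide":[0,0,0],"spin":0}

```text
t: 30.13
eef_pos: [448.8, -274.3, 124.8]
tcp_rot: [3.14, -0.001, 0.222]
ft_force: [-0.3, 0.2, -3.4]
opening: 0.164
grip_force: 30.0
```

```bash
python3 plan.py 527 152 125 170.4
```

```text
at [ 448.8 -274.3  124.8] 12.7 30.1333 spin 23 x -0.2285
slide 11 x [-0.0014  0.0985 -0.    ]
```

carry_out:
  moves:
    - {"slide":[0,0,0],"spin":-0.2285}
    - {"slide":[0,0,0],"spin":-0.2285}
    - {"slide":[0,0,0],"spin":-0.2285}
    - {"slide":[0,0,0],"spin":-0.2285}
    - {"slide":[0,0,0],"spin":-0.2285}
    - {"slide":[0,0,0],"spin":-0.2285}
    - {"slide":[0,0,0],"spin":-0.2285}
    - {"slide":[0,0,0],"spin":-0.2285}
    - {"slide":[0,0,0],"spin":-0.2285}
    - {"slide":[0,0,0],"spin":-0.2285}
    - {"slide":[0,0,0],"spin":-0.2285}
    - {"slide":[0,0,0],"spin":-0.2285}

```text
t: 31.13
eef_pos: [448.0, -273.7, 122.2]
tcp_rot: [-3.139, -0.003, 1.663]
ft_force: [-0.5, 0.7, -2.5]
opening: 0.164
grip_force: 30.0
```

carry_out:
  moves:
    - {"slide":[0,0,0],"spin":-0.2285}
    - {"slide":[0,0,0],"spin":-0.2285}
    - {"slide":[0,0,0],"spin":-0.2285}
    - {"slide":[0,0,0],"spin":-0.2285}
    - {"slide":[0,0,0],"spin":-0.2285}
    - {"slide":[0,0,0],"spin":-0.2285}
    - {"slide":[0,0,0],"spin":-0.2285}
    - {"slide":[0,0,0],"spin":-0.2285}
    - {"slide":[0,0,0],"spin":-0.2285}
    - {"slide":[0,0,0],"spin":-0.2285}
    - {"slide":[0,0,0],"spin":-0.2285}

```text
t: 32.05
eef_pos: [448.0, -273.7, 122.1]
tcp_rot: [3.14, -0.003, 2.98]
ft_force: [-0.5, -0.5, -2.8]
opening: 0.167
grip_force: 30.0
```

carry_out:
  moves:
    - {"slide":[-0.0015,0.0985,0],"spin":0}
    - {"slide":[-0.0015,0.0985,0],"spin":0}
    - {"slide":[-0.0015,0.0985,0],"spin":0}
    - {"slide":[-0.0015,0.0985,0],"spin":0}
    - {"slide":[-0.0015,0.0985,0],"spin":0}
    - {"slide":[-0.0015,0.0985,0],"spin":0}
    - {"slide":[-0.0015,0.0985,0],"spin":0}
    - {"slide":[-0.0015,0.0985,0],"spin":0}
    - {"slide":[-0.0015,0.0985,0],"spin":0}
    - {"slide":[-0.0015,0.0985,0],"spin":0}
    - {"slide":[-0.0015,0.0985,0],"spin":0}
    - {"slide":[0,0,0],"spin":0}

```text
t: 33.05
eef_pos: [527.6, 157.4, 122.3]
tcp_rot: [3.141, -0.002, 2.978]
ft_force: [-0.9, -0.0, -2.5]
opening: 0.165
grip_force: 30.0
```

carry_out:
  moves:
    - {"slide":[0,0,0],"spin":0}
    - {"slide":[0,0,0],"spin":0}
    - {"slide":[0,0,0],"spin":0}

```text
t: 33.3
eef_pos: [527.1, 151.0, 123.3]
tcp_rot: [-3.141, -0.002, 2.973]
ft_force: [-0.6, -0.3, -2.7]
opening: 0.163
grip_force: 30.0
```

```bash
python3 plan.py 527 152 36 170.4; python3 blk.py blue
```

```text
at [527.1 151.  123.3] 170.3 33.3 spin 1 x -0.0025
slide 3 x [0.0002 0.0008 0.0728]
blue block u [252. 311.] v [40. 78.] mid 281.5
target by far edge [527.4 151.8  40. ]
```

carry_out:
  moves:
    - {"slide":[0,0.002,0.08],"spin":0}
    - {"slide":[0,0,0.07],"spin":0}
    - {"slide":[0,0,0.03],"spin":0}
    - {"slide":[0,0,0.02],"spin":0}
    - {"slide":[0,0,0.01],"spin":0}
    - {"slide":[0,0,0.005],"spin":0}
    - {"slide":[0,0,0],"spin":0}
    - {"slide":[0,0,0],"spin":0}
    - {"slide":[0,0,0],"spin":0}

```text
t: 34.1
eef_pos: [528.2, 152.8, 39.3]
tcp_rot: [3.141, 0.001, 2.974]
ft_force: [0.2, 0.3, -2.5]
opening: 0.165
grip_force: 30.0
```

carry_out:
  moves:
    - {"slide":[0.001,-0.001,0.006],"spin":0}
    - {"slide":[0,0,0.003],"spin":0}
    - {"slide":[0,0,0],"spin":0}
    - {"slide":[0,0,0],"spin":0}
    - {"slide":[0,0,0],"spin":0}

```text
t: 34.52
eef_pos: [527.3, 152.5, 34.9]
tcp_rot: [3.142, -0.0, 2.974]
ft_force: [-0.5, 0.7, -1.9]
opening: 0.164
grip_force: 30.0
```

carry_out:
  moves:
    - {"slide":[0,0,0.001],"spin":0}
    - {"slide":[0,0,0],"spin":0}
    - {"slide":[0,0,0],"spin":0}

```text
t: 34.77
eef_pos: [527.4, 152.5, 34.4]
tcp_rot: [3.142, 0.0, 2.974]
ft_force: [-0.4, -0.0, -3.9]
opening: 0.162
grip_force: 30.0
```

carry_out:
  moves:
    - {"slide":[0,0,0],"spin":0}
    - {"slide":[0,0,0],"spin":0}
    - {"slide":[0,0,0],"spin":0}
    - {"slide":[0,0,0],"spin":0}
    - {"slide":[0,0,0],"spin":0}
  hand: 0.58

```text
t: 35.18
eef_pos: [527.4, 152.5, 34.5]
tcp_rot: [3.141, 0.0, 2.974]
ft_force: [0.5, 0.2, 0.4]
opening: 0.407
grip_force: 0.0
```

carry_out:
  moves:
    - {"slide":[0,0,-0.05],"spin":0}
    - {"slide":[0,0,-0.1],"spin":0}
    - {"slide":[0,0,-0.1],"spin":0}
    - {"slide":[0,0,-0.1],"spin":0}
    - {"slide":[0,-0.1,0],"spin":0}
    - {"slide":[0,-0.1,0],"spin":0}
    - {"slide":[0,-0.1,0],"spin":0}
    - {"slide":[0,-0.1,0],"spin":0}
    - {"slide":[0,-0.1,0],"spin":0}
    - {"slide":[0,-0.1,0],"spin":0}
    - {"slide":[0,-0.1,0],"spin":0}
    - {"slide":[0,0,0],"spin":0}

```text
t: 36.18
eef_pos: [479.8, -129.0, 174.6]
tcp_rot: [-3.141, 0.001, 2.969]
ft_force: [-0.6, 0.3, -0.3]
opening: 0.42
grip_force: 0.0
```

```bash
python3 -c "
from h import *
snap('top','top9');a=cv2.imread('pics/top9.png')
A=cv2.resize(a[140:245,125:235],None,fx=5,fy=5,interpolation=cv2.INTER_CUBIC)
b=cv2.imread('pics/top0.png')[110:245,240:312];c=a[110:245,240:312]
B=cv2.resize(np.vstack([b,c]),(140,525));cv2.imwrite('pics/fin.png',np.hstack([A,B]))"
```

```text
(no output)
```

View pics/fin.png

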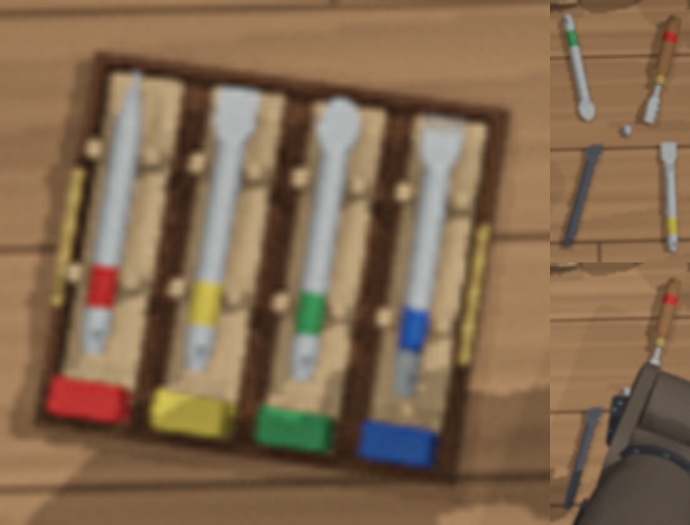

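All four lie centred between the prongs, with heads at their blocks: red head at (95,353), yellow (197,370), green (302,378) and blue (404,396). The plain chisel and gouge have not moved. Handing in.

```bash
python3 -c "
from cell import job_done
print(job_done())"
```

```text
the job is handed in; nothing more can be done
None
```

All four banded chisels are in their colour's cradles, heads at the blocks. The old chisel and the gouge were left where they lay, and the job was handed in at about 36 s; no verdict came back.

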